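# Pin the serving leaf of the breakfast bar

### The arm

A 6-joint arm with a two-finger parallel gripper is mounted at the origin on the work surface. World frame = base frame: x ahead of the robot, y to its left, z up, the work surface at z = 0. Lengths are in m, angles in degrees, forces in N, time in s.
With the tool pointing down it reaches from about 0.375 to 0.9 m from the base axis. Payload 3.1 kg.
Tool frame: the origin (TCP) lies midway between the tips of the shut fingers; the grasp point (between the pads) lies 19 mm behind it; z points along the fingers, y is the line along which they close (so a half turn about z gives the same grasp; the last joint's range is limited). The gripper opens to 87 mm and grips with 3 to 60 N. Pads are 19 mm wide; open, the fingers measure 117 mm over their backs; the gripper's body (75 mm by 190 mm) begins 51 mm behind the grasp point.
Start: joints at [-76.69, 30.224, 82.088, -0, 67.689, -10.227], TCP at [0.25, -0.573, 0.223] pointing down, gripper open.
Joint ranges: [-176.69, 176.69], [-43.24, 126.21], [12.49, 139.97], [-82, 262], [0, 151.66], [-163.58, 163.58]. Speed limits (degrees/s): [159.86, 159.86, 180, 180, 180, 180].

### API

Orientations are given as a 3x3 rotation matrix whose columns are the frame's x, y, z axes.
In Python, from rig import bot, capture gives the robot as it stands.
- The arm moves only by the shell command python3 -m handwheel, which reads ROWS from standard input. ROWS is a JSON list of rows, 1 to 20 of them, each an object with the fields trans (a list: dx, dy, dz in shares of 0.4 m (1.0 is 0.4 m)), r (a list: a rotation vector rx, ry, rz in a scale on which 1.0 is 180 degrees), finger_gap (the opening from 0.0 (shut) to 1.0 (fully open)); a field left out counts as zero (the opening has to be given); each row is the pose to reach, as a shift and turn from the pose commanded when the command began, along the tool's axes at that moment; what a row does not reach only later rows make up. A row lasts 1/10 s, in which the tool goes at most 0.05 m and 8.59 degrees, less where a joint would pass 70% of its speed; a pose out of reach is approached as far as the arm can. The fingers move at their own pace and stop on an object; the grip force is fixed at half the most. Time passes only in rows, so rows that do not move let the fingers close. It prints the time, the measured TCP pose, the force, the opening and the grip force at its end. No shift or turn number may pass 1 either way. Input that does not fit is refused with a message, and nothing moves.
- bot.read_state(): the state, without advancing time (a new reading comes with each control period).
- capture(name): name is "scene" or "top"; returns a dict with "color" (384x512x3 uint8, red, green, blue), "K" (3x3 intrinsics, pixels), "view" (4x4, takes a point from world to camera coordinates). Camera axes: x right, y up, looking along -z (the intrinsics and any distortion apply to the point x, -y, -z); pixel columns grow to the right and rows downward; lengths in m; the calibration is good to about 2 mm. A picture is of the moment at which its call begins. There is no depth.
- bot.hand_in(): hands the job in; it is judged then, once.
The state is a dict: "time_s": time; "joint_positions": joint angles; "qvel": joint speeds; "tau": joint torques, N m; "position": TCP position; "tcp_rot": TCP orientation; "force": force on the tool from outside, world axes, zero at the start; "moment": the same for the moment, N m; "opening": opening from 0.0 (shut) to 1.0 (fully open); "grasp_force": force on a finger pad.
Only numpy, scipy, OpenCV 4.12 (cv2) and the standard library are available. Lean on these libraries where they do the work, as an engineer would, in place of code of your own. Each camera call takes 0.05 s, during which the arm holds its last target. There are 200 camera calls.

### The job

Lock the sliding serving leaf of the breakfast bar: take the wooden-headed steel pin out of its block, put it through the hole in the leaf, slide the leaf along until the pin finds the hidden hole in the runner underneath, and push it fully home so that its collar sits flush on the leaf, then let go. Feel for the hole gently, never bearing down hard with the pin or the gripper, and leave the mug, the jar and the bowl where they are.

Things in the scene. Friction and masses are not known exactly. Their poses are not given: they have to be found in the camera images.
- pin: The pin, loose, about 90 g, upright. Steel shaft 12 mm thick, 40 mm long, below a steel collar 30 mm in diameter, 4 mm thick; on it a square wooden head 26 x 26 mm, 40 mm tall, to grip by its flat sides. Origin: centre of the collar's underside; z up the shaft, head at z = 4 to 44 mm, x and y square to the head's sides.
- pin_tip (a point): Centre of the pin's nose end, 40 mm below the collar's underside; z along the shaft towards the head. The nose tapers from 12 to 8.4 mm over the last 5 mm.
- block: Dark wooden block, 60 x 60 mm, 46 mm high, fixed to the bar, left or right of the runner (it may change places with the mug). The pin stands at the start in the 16 mm hole through its middle, collar resting on the block. Origin: centre of the underside, z up.
- runner: Dark wooden runner, fixed to the bar, that guides the leaf: 340 mm long (its x, the way the leaf slides; yaw varies), 190 mm wide (y), with a 15 mm wide rail along each long edge, 60 mm high over the bar. Origin: centre of its underside, z up.
- runner_mid (a point): Middle of the runner, 35 mm above the bar, level with the top of a flat pale wooden strip 1 mm under the leaf. The strip has one upright 14.5 mm through hole on the runner's centre line, hidden by the leaf, somewhere within 18 mm either way of this point along the runner's x: find it by feel. 10 mm down its bore a sprung ball rubs on the pin: pushing past takes 2 to 8 N.
- leaf (a joint): How far the leaf has slid along the runner's +x, 0 to 0.100 m; at 0.050 its hole is over the runner's middle. It starts at 0 to 0.020. It slides with 2 to 3 N of friction, stays where it is left, cannot lift or turn, and can be moved by the pin standing in its hole or by its grip bar.
- leaf_hole (a point): Centre of the leaf's hole at its top face, 56 mm above the bar; axes as the runner's. Leaf: pale board 240 (x) x 150 x 20 mm; hole 14.5 mm, right through, 2 mm chamfer. A grip bar 22 mm high stands 104 mm from it towards -x. A pin resting on the strip has its collar about 19 mm above the leaf; fully home, its collar lies on the leaf, its nose 16 mm above the bar.
- mug: White ceramic mug, 76 mm in diameter, 85 mm high, a bystander left or right of the runner; origin: centre of its underside.
- jar: Green glass jar with a black lid, 56 mm in diameter, 115 mm high, a bystander at the far left; origin: centre of its underside.
- bowl: Small blue bowl, 110 mm in diameter, 45 mm high, a bystander at the far right; origin: centre of its underside.
Not all that is in view belongs to the job. There is more than one size of the pin; the job needs the middle-sized.

How it is judged (in metres and radians):
On the way:
1. the pin's nose is in the leaf's hole (horizontal distance between pin_tip and leaf_hole below 0.004 m and z of pin_tip in the frame of leaf_hole below -0.008 m), for 0.1 s.
At the end, for the whole second after the job is handed in: The pin stands upright (within 0.08 rad) through the leaf and the hidden hole below it, its collar on the leaf (within 3 mm of the leaf's top), its axis within 4 mm of the leaf's hole both at collar and nose, pin and leaf at rest (z of pin in the frame of leaf_hole between -0.003 and 0.003 m and horizontal distance between each of pin, pin_tip and leaf_hole below 0.004 m and angle between pin's own z axis and vertical below 0.08 rad and linear speed of pin below 0.01 m/s and velocity of joint leaf between -0.005 and 0.005 m/s); the robot touches nothing.
It fails at once if the pin is pressed against the leaf, strip or runner with more than 50 N (contact force between pin and runner above 50 N).
It fails at once if the gripper presses on the leaf or runner with more than 50 N (contact force between the arm and runner above 50 N).
It fails at once if the mug, jar or bowl is moved by more than 20 mm (distance of any of mug, jar, bowl from where it was at the start of the episode above 0.02 m).
It also fails if it takes over 70 s, if anything falls off the work surface, if the arm or the gripper's body presses on something with over 40 N, if the wrist force passes 120 N, or if a joint passes its speed limit or range.

## Working session

There is one attempt and no reset: what is moved stays moved. The work goes in short steps, Python scripts to look and compute and a shell command to move; the robot and the scene stay as the last step left them, time stands still between calls to the robot, and variables do not carry over. Pictures are saved under pics/ and viewed, at most 10 in all, crops included, and the job is handed in when it is done.

```bash
ls; mkdir -p pics; python3 - <<'E'
from rig import bot, capture
import cv2,numpy as np
for n in("scene","top"):
    c=capture(n); cv2.imwrite(f"pics/{n}0.png",c["color"][:,:,::-1]); print(n,c["K"].tolist(),np.round(c["view"],4).tolist(),[k for k in c])
    np.savez(f"{n}0.npz",K=c["K"],view=c["view"])
s=bot.read_state(); print(s)
E
```

```text
pics
scene [[432.3776194216097, 0.0, 253.66003960363784], [0.0, 432.3776194216097, 191.630359532984], [0.0, 0.0, 1.0]] [[0.8155, 0.5788, 0.0027, -0.4047], [-0.3425, 0.4788, 0.8084, 0.1467], [0.4665, -0.6601, 0.5887, -1.4285], [0.0, 0.0, 0.0, 1.0]] ['color', 'K', 'view']
top [[388.1039369095507, 0.0, 263.2340677890822], [0.0, 388.1039369095507, 188.9459849399193], [0.0, 0.0, 1.0]] [[-0.0215, -0.9996, 0.0157, -0.0571], [0.9875, -0.0188, 0.1562, -0.5259], [-0.1559, 0.0189, 0.9876, -0.9771], [0.0, 0.0, 0.0, 1.0]] ['color', 'K', 'view']
{'time_s': 0.1, 'joint_positions': array([-7.66899387e+01,  3.02740105e+01,  8.21478098e+01,  1.09260045e-03,
        6.76890823e+01, -1.02283482e+01]), 'qvel': array([-0.08307717, -0.163537  , -0.14714959, -0.0733948 , -0.00304191,
       -0.00842044]), 'tau': array([ 1.41066571e-04, -4.40984094e+01, -1.77151000e+01,  6.35580369e-02,
        5.33945533e-02, -4.86177225e-05]), 'position': array([ 0.24947305, -0.5723485 ,  0.22167236]), 'tcp_rot': array([[ 9.16795533e-01,  3.99356692e-01, -4.28450225e-04],
       [ 3.99356758e-01, -9.16793661e-01,  1.88768175e-03],
       [ 3.61057889e-04, -1.90172269e-03, -9.99998127e-01]]), 'force': array([-0.10972237,  0.20198631, -0.28137931]), 'moment': array([-0.02585141, -0.00456504, -0.00983476]), 'grasp_force': 0.0, 'opening': 0.9989227391168065}
```

View pics/scene0.png

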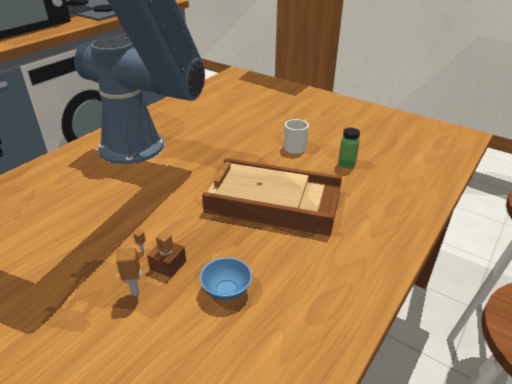

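View pics/top0.png

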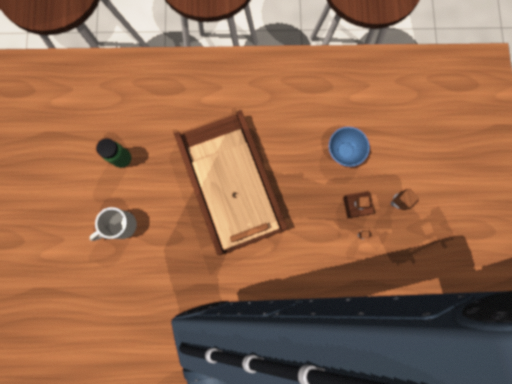

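The scene view shows the block with its pin at (167,255), a large pin at (128,272), a small one at (139,242), the leaf hole at (260,184) and the bowl at (226,278). The top view shows the block at (359,205), the large pin at (405,199), the small pin at (365,234) and the leaf hole at (235,195). I'll zoom in on these.

```bash
python3 - <<'E'
import cv2,numpy as np
a=cv2.imread("pics/scene0.png");b=cv2.imread("pics/top0.png")
r=lambda i,x,y,w,h,f:cv2.resize(i[y:y+h,x:x+w],None,fx=f,fy=f,interpolation=cv2.INTER_CUBIC)
t=np.hstack([r(a,100,220,100,80,4),r(b,330,180,100,80,4)])
u=np.hstack([r(a,195,150,160,112,2.5),r(b,170,110,160,112,2.5)])
cv2.imwrite("pics/crop0.png",np.vstack([t,u]))
E
```

```text
(no output)
```

View pics/crop0.png

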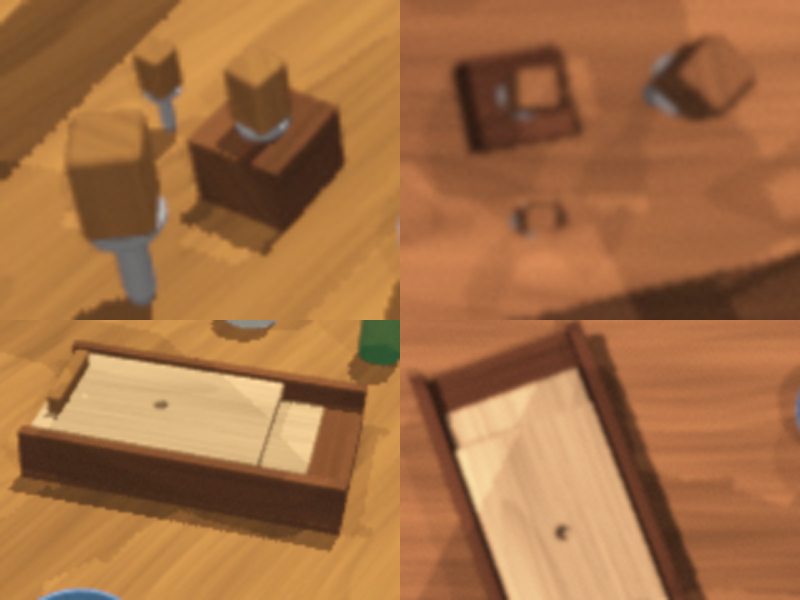

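```bash
cat > h.py <<'E'
import numpy as np, cv2
from scipy.optimize import least_squares
def cam(n):
    d=np.load(n+"0.npz"); return d["K"],d["view"]
C={n:cam(n) for n in("scene","top")}
def proj(n,P):
    K,V=C[n]; P=np.atleast_2d(P); q=(V[:3,:3]@P.T).T+V[:3,3]; q=q*[1,-1,-1]; u=(K@q.T).T; return u[:,:2]/u[:,2:]
def tri(a,b):
    r=least_squares(lambda X:np.r_[proj("scene",X)[0]-a,proj("top",X)[0]-b],[.5,0,.05]); return r.x,r.fun
def plane(n,uv,z):
    return least_squares(lambda X:proj(n,[X[0],X[1],z])[0]-uv,[.5,0]).x
def box(c,yaw,sx,sy,z0,z1):
    R=np.array([[np.cos(yaw),-np.sin(yaw)],[np.sin(yaw),np.cos(yaw)]])
    q=np.array([[1,1],[1,-1],[-1,-1],[-1,1]])*[sx/2,sy/2]@R.T+np.array(c)[:2]
    return np.vstack([np.c_[q,[z1]*4],np.c_[q,[z0]*4]])
E
python3 - <<'E'
from h import *
cs=lambda x,y:(100+(x+.5)/4-.5,220+(y+.5)/4-.5)
ct=lambda x,y:(330+(x-400+.5)/4-.5,180+(y+.5)/4-.5)
X,f=tri(cs(258,67),ct(541,87));print("headtop",X,f)
for a in [(517,67),(564,68),(564,108),(517,108)]: print("head",plane("top",ct(*a),.09))
for a in [(466,62),(558,45),(580,132),(478,152)]: print("blk",plane("top",ct(*a),.046))
for a in[(190,140),(340,108),(275,175)]: print("blkS",plane("scene",cs(*a),.046))
X,f=tri((195+160.5/2.5-.5,150+(405.5-320)/2.5-.5),(170+161.5/2.5-.5,110+212.5/2.5-.5));print("hole",X,f)
for a in [(176,133),(240,112),(292,229),(219,253)]: print("run",plane("top",a,.06))
cs=lambda x,y:(195+(x+.5)/2.5-.5,150+(y-320+.5)/2.5-.5)
for a in[(18,430),(342,505),(365,392),(78,343)]: print("runS",plane("scene",cs(*a),.06))
E
```

```text
headtop [ 0.48178253 -0.31852511  0.09092777] [-0.57486723  0.00296034 -0.48573724 -0.44584961]
head [ 0.49363255 -0.30565137]
head [ 0.49243101 -0.3351342 ]
head [ 0.46730124 -0.33350078]
head [ 0.46788192 -0.3041007 ]
blk [ 0.50344982 -0.28417087]
blk [ 0.51353363 -0.34533632]
blk [ 0.45608662 -0.35602278]
blk [ 0.44442803 -0.2887362 ]
blkS [ 0.45510163 -0.35009978]
blkS [ 0.50515164 -0.28286473]
blkS [ 0.51239746 -0.34215768]
hole [0.50857883 0.00742274 0.05614437] [ 0.35535381 -0.05928629  0.22560939  0.26121656]
run [0.67492918 0.15869243]
run [ 0.72997308 -0.01005834]
run [ 0.41739023 -0.13819917]
run [0.36124884 0.04704868]
runS [ 0.41727572 -0.12047342]
runS [ 0.74547197 -0.03307464]
runS [0.6785482 0.1522719]
runS [0.36173707 0.04976049]
```

```bash
cat > fit.py <<'E'
from h import *
S=lambda x,y:(195+(x+.5)/2.5-.5,150+(y-320+.5)/2.5-.5)
obs=[("top",(176,133)),("top",(240,112)),("top",(219,253)),("scene",S(18,430)),("scene",S(342,505)),("scene",S(365,392)),("scene",S(78,343))]
def f(p):
    B=box(p[:2],p[2],.34,.19,0,.06)[:4]; o=[]
    for n,uv in obs:
        d=proj(n,B)-uv; o.append(d[np.argmin((d**2).sum(1))])
    return np.ravel(o)
r=least_squares(f,[.545,.015,np.arctan2(.11,.31)],loss="soft_l1")
c,yaw=r.x[:2],r.x[2]; print("runner",c,np.degrees(yaw),np.round(r.fun,1))
E
python3 - <<'E'
from fit import *
h=np.array([.5086,.0074]); e=np.array([np.cos(yaw),np.sin(yaw)]); print("hole along/across",(h-c)@e,(h-c)@[-e[1],e[0]])
D=lambda im,n,B:[cv2.polylines(im,[np.round(((proj(n,B[i:i+4])+.5)*S-.5)*16).astype(int).reshape(-1,1,2)],True,col,1,cv2.LINE_AA,4) for i,col in((0,(0,255,0)),(4,(255,0,255)))]
S=4
out=[]
for n,(x,y,w,h_),(x2,y2,w2,h2) in (("scene",(100,220,100,75),(195,150,160,112)),("top",(330,180,100,75),(170,105,128,150))):
    im=cv2.resize(cv2.imread(f"pics/{n}0.png"),None,fx=S,fy=S,interpolation=cv2.INTER_CUBIC)
    D(im,n,box(c,yaw,.34,.19,0,.06))
    D(im,n,box([.4812,-.3192],np.radians(2),.026,.026,.05,.09))
    D(im,n,box([.4805,-.3192],np.radians(-9.5+0),.06,.06,0,.046))
    q=np.array([[h[0]+.00725*np.cos(t),h[1]+.00725*np.sin(t),.056] for t in np.linspace(0,6.28,16)])
    cv2.polylines(im,[np.round((proj(n,q)+.5)*S).astype(int).reshape(-1,1,2)],True,(0,0,255),1)
    a=im[y*S:(y+h_)*S,x*S:(x+w)*S]; b=im[y2*S:(y2+h2)*S,x2*S:(x2+w2)*S]
    out.append(np.vstack([a,cv2.resize(b,(400,300))]))
cv2.imwrite("pics/ov.png",np.hstack(out))
E
```

```text
runner [0.5483589  0.01444401] 18.925007350634026 [-0.3 -1.3  3.8 -3.7 -0.8  1.8 -2.3  2.   0.4 -3.7  1.1 -1.2 -1.5 -0.4]
hole along/across -0.03989427602638503 0.006231776098693205
```

View pics/ov.png

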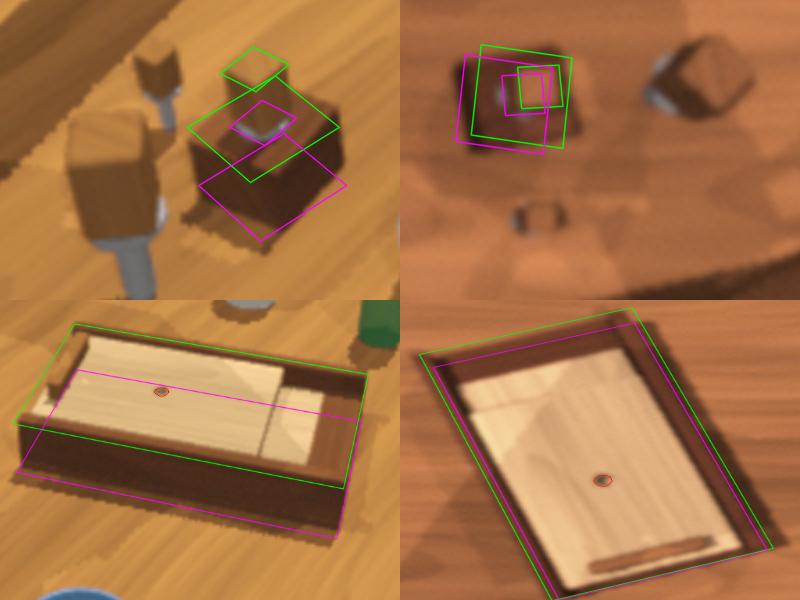

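```bash
python3 - <<'E'
from h import *
print("large",tri((127.5,251),(410,197.3)))
print("small",tri((139,232),(366,233.8)))
for n in("top","scene"):
    im=cv2.imread(f"pics/{n}0.png"); hsv=cv2.cvtColor(im,cv2.COLOR_BGR2HSV)
    m=((hsv[:,:,1]<140)&(hsv[:,:,2]>130)&(hsv[:,:,0]<30)).astype(np.uint8)
    x,y,w,h=(176,110,120,140) if n=="top" else (200,155,145,80)
    z=np.zeros_like(m); z[y:y+h,x:x+w]=m[y:y+h,x:x+w]
    z=cv2.morphologyEx(z,cv2.MORPH_OPEN,np.ones((3,3),np.uint8))
    cnt=max(cv2.findContours(z,0,1)[0],key=cv2.contourArea).reshape(-1,2)
    P=np.array([plane(n,p,.056) for p in cnt[::1]])
    hull=cv2.convexHull((P*1000).astype(np.float32)); print(n,cv2.minAreaRect(hull))
    # fit long edges
    th=np.radians(20)
    for it in range(8):
        e=np.array([np.cos(th),np.sin(th)]); nn=np.array([-e[1],e[0]])
        s=P@nn; t=P@e; T=[]
        for side in(1,-1):
            k=(np.abs(s-(s.max() if side>0 else s.min()))<.006)&(t>t.min()+.03)&(t<t.max()-.08)
            q=P[k]; l=cv2.fitLine((q*1000).astype(np.float32),cv2.DIST_HUBER,0,.01,.01).ravel()
            T.append((np.degrees(np.arctan2(l[1],l[0])%np.pi) , np.median(q@nn)))
        th=np.radians(np.mean([a for a,_ in T]))
    print(T,"hole s",np.array([.5086,.0074])@nn, "yaw",np.degrees(th))
    # dark hole
    a=np.array([.5086,.0074,.056]); u,v=np.round(proj(n,a)[0]).astype(int); print(u,v); print(im[v-4:v+5,u-5:u+6,1])
E
```

```text
large (array([ 0.48559521, -0.41757946,  0.12700611]), array([-0.78586532, -0.03992491, -0.73243101, -0.61940402]))
small (array([ 0.40223777, -0.32317326,  0.06619496]), array([-0.59819912, -0.02037864, -0.49845146, -0.43204091]))
top ((528.3995361328125, 13.119422912597656), (286.6589660644531, 153.2947998046875), 19.759552001953125)
[(np.float32(19.699678), np.float64(-0.08928122878718199)), (np.float32(19.477331), np.float64(-0.23981848903793315))] hole s -0.16343796499371532 yaw 19.588503
234 195
[[171 172 171 165 155 150 152 158 166 168 170]
 [171 171 163 149 128 116 118 136 150 161 167]
 [172 168 156 129  99  86  95 119 141 155 166]
 [172 169 150 114  82  77  98 128 149 161 166]
 [173 168 149 113  82  81 108 140 158 165 169]
 [172 169 157 125  98  90 106 135 159 169 172]
 [174 171 162 148 126 113 115 138 159 171 176]
 [173 174 169 166 155 148 147 153 167 176 178]
 [171 174 173 172 169 168 169 169 172 176 178]]
scene ((530.6849975585938, 17.64281463623047), (292.5295104980469, 156.92083740234375), 19.247451782226562)
[(np.float32(19.9236), np.float64(-0.08647643642917315)), (np.float32(19.30795), np.float64(-0.23754866781018036))] hole s -0.16377202900052074 yaw 19.615772
259 184
[[182 182 182 182 182 181 181 181 180 180 180]
 [183 183 182 181 177 175 174 179 181 182 181]
 [183 183 175 163 151 145 137 155 176 182 182]
 [183 179 160 132 117 113 108 125 162 179 182]
 [184 182 156 125 112 109 107 124 166 181 184]
 [183 182 174 159 147 144 145 169 182 186 185]
 [182 181 181 177 175 175 175 179 181 183 184]
 [183 183 182 183 182 182 182 182 182 181 183]
 [180 180 182 182 182 182 181 182 183 183 184]]
```

```bash
cat > go.py <<'E'
import sys,numpy as np
from scipy.spatial.transform import Rotation as R
from rig import bot
s=bot.read_state(); x,y,z,a=map(float,sys.argv[1:5]); a=np.radians(a)
Y=np.array([np.cos(a),np.sin(a),0]);Z=np.array([0,0,-1.]);T=np.c_[np.cross(Y,Z),Y,Z]
r=s["tcp_rot"]; print("shift",np.round(r.T@(np.array([x,y,z])-s["position"]),4),"rot",np.round(R.from_matrix(r.T@T).as_rotvec(degrees=True),2))
print("tool y deg",np.degrees(np.arctan2(r[1,1],r[0,1])),"F",np.round(s["force"],2),"t",s["time_s"])
E
python3 go.py .4815 -.319 .2217 -2
```

```text
shift [ 0.3139 -0.1396  0.0004] rot [ -0.09  -0.08 -64.46]
tool y deg -66.46198654438581 F [-0.11  0.2  -0.28] t 0.1
```

Units first: shifts go in shares of 0.4 m and turns go in shares of 180 degrees. So 0.3139 m / 0.4 = 0.7848, 0.157 m / 0.4 = 0.3925, -64.46 degrees / 180 = -0.3581.

```bash
echo '[{"trans": [0.3925,-0.175,0],"r": [0,0,-0.1778],"finger_gap": 0.6},{"trans": [0.3925,-0.175,0],"r": [0,0,-0.1778],"finger_gap": 0.6},{"trans": [0.3925,-0.175,0],"r": [0,0,-0.1778],"finger_gap": 0.6},{"trans": [0.3925,-0.175,0],"r": [0,0,-0.1778],"finger_gap": 0.6},{"trans": [0.7848,-0.349,0],"r": [0,0,-0.3581],"finger_gap": 0.6},{"trans": [0.7848,-0.349,0],"r": [0,0,-0.3581],"finger_gap": 0.6},{"trans": [0.7848,-0.349,0],"r": [0,0,-0.3581],"finger_gap": 0.6},{"trans": [0.7848,-0.349,0],"r": [0,0,-0.3581],"finger_gap": 0.6},{"trans": [0.7848,-0.349,0],"r": [0,0,-0.3581],"finger_gap": 0.6},{"trans": [0.7848,-0.349,0],"r": [0,0,-0.3581],"finger_gap": 0.6},{"trans": [0.7848,-0.349,0],"r": [0,0,-0.3581],"finger_gap": 0.6},{"trans": [0.7848,-0.349,0],"r": [0,0,-0.3581],"finger_gap": 0.6}]' | python3 -m handwheel; python3 go.py .4815 -.319 .055 -2
python3 - <<'E'
from rig import capture
import cv2,numpy as np
o=[]
for n in("scene","top"):
    c=capture(n); i=c["color"][:,:,::-1]; cv2.imwrite(f"pics/{n}1.png",i)
E
```

```text
time_s: 1.3
position: [0.4808, -0.3208, 0.2224]
tcp_rot: [[0.038, 0.999, -0.0], [0.999, -0.038, -0.0], [-0.0, -0.0, -1.0]]
force: [0.1, -0.1, -0.2]
opening: 0.599
grasp_force: 0.0
shift [0.0018 0.0007 0.1674] rot [-0.02  0.   -0.16]
tool y deg -2.1557657434269766 F [ 0.07 -0.09 -0.16] t 1.3
```

To row units: 0.12 m / 0.4 = 0.3, 0.08 m / 0.4 = 0.2.

```bash
echo '[{"trans": [0.0025,0.0018,0.1],"finger_gap": 0.6},{"trans": [0.0025,0.0018,0.2],"finger_gap": 0.6},{"trans": [0.0025,0.0018,0.3],"finger_gap": 0.6},{"trans": [0.0025,0.0018,0.3],"finger_gap": 0.6},{"trans": [0.0025,0.0018,0.3],"finger_gap": 0.6}]' | python3 -m handwheel; python3 go.py .4815 -.319 .056 -2
python3 - <<'E'
from rig import capture
import cv2,numpy as np
r=lambda i,x,y:cv2.resize(i[y:y+120,x:x+100],None,fx=4,fy=4,interpolation=cv2.INTER_CUBIC)
a=capture("scene")["color"][:,:,::-1];b=capture("top")["color"][:,:,::-1]
cv2.imwrite("pics/pre.png",np.hstack([r(a,115,180),r(b,315,140)]))
E
```

```text
time_s: 1.9
position: [0.4821, -0.3191, 0.1025]
tcp_rot: [[0.036, 0.999, -0.001], [0.999, -0.036, 0.001], [0.001, -0.001, -1.0]]
force: [0.5, -0.0, 0.9]
opening: 0.602
grasp_force: 0.0
shift [ 0.0001 -0.0005  0.0465] rot [-0.05 -0.04 -0.06]
tool y deg -2.0634387951347173 F [ 0.55 -0.05  0.91] t 1.9
```

View pics/pre.png

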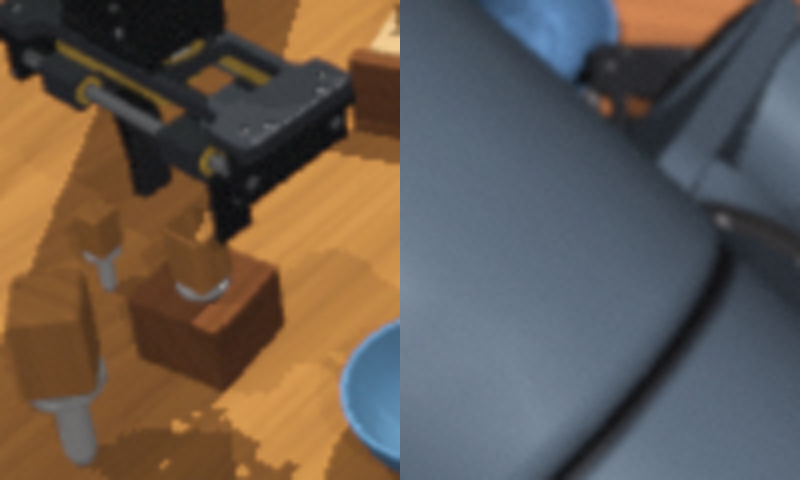

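The open fingers at (145,165) and (230,215) straddle the pin head at (195,255), clear of the large pin and the bowl. I'll descend, grip and lift a little to test the hold.

To row units: 0.0455 m / 0.4 = 0.1138, 0.04 m / 0.4 = 0.1.

```bash
echo '[{"trans": [0,0,0.05],"finger_gap": 0.6},{"trans": [0,0,0.1],"finger_gap": 0.6},{"trans": [0,0,0.1138],"finger_gap": 0.6},{"trans": [0,0,0.1138],"finger_gap": 0.6},{"trans": [0,0,0.1138],"finger_gap": 0},{"trans": [0,0,0.1138],"finger_gap": 0},{"trans": [0,0,0.1138],"finger_gap": 0},{"trans": [0,0,0.1138],"finger_gap": 0},{"trans": [0,0,0.1138],"finger_gap": 0},{"trans": [0,0,0.1138],"finger_gap": 0}]' | python3 -m handwheel; python3 go.py .4815 -.319 .12 -2
```

```text
time_s: 3.0
position: [0.4822, -0.3187, 0.0575]
tcp_rot: [[0.035, 0.999, -0.0], [0.999, -0.035, -0.0], [-0.0, -0.0, -1.0]]
force: [-2.5, 0.4, 5.4]
opening: 0.293
grasp_force: 30.0
shift [-0.0003 -0.0007 -0.0625] rot [-0.02  0.01  0.01]
tool y deg -1.9936207182328496 F [-2.49  0.45  5.41] t 3.0
```

To row units: -0.08 m / 0.4 = -0.2, -0.05 m / 0.4 = -0.125.

```bash
echo '[{"trans": [0,0,-0.0125],"finger_gap": 0},{"trans": [0,0,-0.05],"finger_gap": 0},{"trans": [0,0,-0.125],"finger_gap": 0},{"trans": [0,0,-0.2],"finger_gap": 0},{"trans": [0,0,-0.2],"finger_gap": 0},{"trans": [0,0,-0.2],"finger_gap": 0},{"trans": [0,0,-0.2],"finger_gap": 0}]' | python3 -m handwheel; python3 go.py .5086 .0074 .1375 19.6
```

```text
time_s: 3.7
position: [0.4817, -0.3178, 0.1359]
tcp_rot: [[0.035, 0.999, -0.002], [0.999, -0.035, 0.002], [0.002, -0.002, -1.0]]
force: [-0.5, 0.1, -1.0]
opening: 0.296
grasp_force: 30.0
shift [ 0.326   0.0155 -0.0011] rot [ -0.08  -0.12 -21.61]
tool y deg -2.0061356361259377 F [-0.49  0.09 -0.96] t 3.7
```

To row units: 0.326 m / 0.4 = 0.815, 0.31 m / 0.4 = 0.775, -21.6 degrees / 180 = -0.12.

```bash
echo '[{"trans": [0.1,0.005,-0.01],"r": [0,0,-0.0167],"finger_gap": 0},{"trans": [0.2,0.01,-0.01],"r": [0,0,-0.0333],"finger_gap": 0},{"trans": [0.3,0.015,-0.01],"r": [0,0,-0.05],"finger_gap": 0},{"trans": [0.4,0.02,-0.01],"r": [0,0,-0.0667],"finger_gap": 0},{"trans": [0.5,0.025,-0.01],"r": [0,0,-0.0833],"finger_gap": 0},{"trans": [0.6,0.03,-0.01],"r": [0,0,-0.1],"finger_gap": 0},{"trans": [0.7,0.035,-0.0075],"r": [0,0,-0.12],"finger_gap": 0},{"trans": [0.775,0.0375,-0.0025],"r": [0,0,-0.12],"finger_gap": 0},{"trans": [0.815,0.0388,-0.0025],"r": [0,0,-0.12],"finger_gap": 0},{"trans": [0.815,0.0388,-0.0025],"r": [0,0,-0.12],"finger_gap": 0},{"trans": [0.815,0.0388,-0.0025],"r": [0,0,-0.12],"finger_gap": 0},{"trans": [0.815,0.0388,-0.0025],"r": [0,0,-0.12],"finger_gap": 0}]' | python3 -m handwheel; python3 go.py .5086 .0074 .1375 19.6
cat > look.py <<'E'
import sys
from rig import bot,capture
from h import *
s=bot.read_state();p=s["position"];r=lambda i,x,y,w,h:cv2.resize(i[y:y+h,x:x+w],(400,400),interpolation=cv2.INTER_CUBIC)
o=[]
for n in("scene","top"):
    c=capture(n);cv2.imwrite(f"pics/{sys.argv[1]}_{n}.png",c["color"][:,:,::-1])
    u,v=proj(n,[p[0],p[1],.075])[0].astype(int); x,y=u-40,v-40; print(n,"crop origin",x,y)
    o.append(r(c["color"][:,:,::-1],x,y,80,80))
cv2.imwrite(f"pics/{sys.argv[1]}.png",np.hstack(o))
E
python3 look.py over
```

```text
time_s: 4.9
position: [0.5091, 0.0057, 0.1375]
tcp_rot: [[-0.335, 0.942, -0.001], [0.942, 0.335, -0.0], [0.0, -0.001, -1.0]]
force: [0.5, -1.0, -0.6]
opening: 0.289
grasp_force: 30.0
shift [ 0.0017  0.0001 -0.    ] rot [-0.05 -0.02 -0.06]
tool y deg 19.543797172817253 F [ 0.55 -0.99 -0.55] t 4.9
scene crop origin 218 138
top crop origin 194 153
```

View pics/over.png

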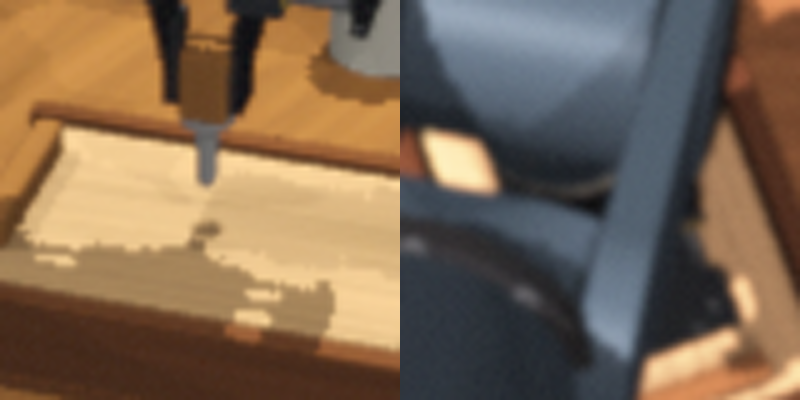

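The nose end shows at crop (206,183) and the leaf hole at (207,230); the top camera is blocked by the arm. I'll compare the nose with its predicted projection.

```bash
python3 - <<'E'
from h import *
a=np.array([.5091,.0057])
print("tip pred",proj("scene",[*a,.086]),"obs bottom",(258.9,174.3),"pin axis collar pred",proj("scene",[*a,.126]),"hole pred",proj("scene",[.5086,.0074,.056]))
# subpixel shaft axis
im=cv2.imread("pics/over_scene.png")
for v in range(164,178): print(v,im[v,252:266,2],im[v,252:266,0])
E
```

```text
tip pred [[258.95927449 174.76709043]] obs bottom (258.9, 174.3) pin axis collar pred [[259.11263743 161.9365898 ]] hole pred [[259.0564556  183.69125212]]
164 [133 138 140 138 127 107 103 104 103 113 138 149 166 176] [ 45  47  54  59  71  90  99 100  99  89  72  64  63  62]
165 [ 97  97  97 105 102  97  97  99 100 112 140 146 154 159] [39 36 35 39 47 85 94 96 95 85 62 53 55 55]
166 [153 139 123 117 107  97 101 106 107  99 106 119 134 142] [ 75  69  58  52  55  86  97 103 102  79  51  40  47  48]
167 [236 237 221 215 191 132 106 108 109 100 113 110 102 102] [142 144 130 123 105  95 101 106 104  79  57  47  38  36]
168 [244 246 244 246 240 171 112 110 114 148 203 193 167 159] [150 150 151 151 149 113 102 107 106 100 117 105  86  80]
169 [242 243 248 249 245 176 114 109 122 186 237 244 242 242] [148 148 151 154 151 113 103 107 109 125 147 151 148 148]
170 [242 247 250 250 245 176 114 109 124 191 241 250 251 252] [147 153 155 154 150 113 103 106 110 128 150 156 156 158]
171 [243 248 250 251 245 177 114 110 123 188 239 247 248 247] [148 153 155 155 150 115 103 107 109 125 148 153 154 153]
172 [246 249 250 250 244 176 113 109 125 191 238 245 245 237] [150 154 154 154 149 114 102 107 110 126 147 151 151 144]
173 [242 245 245 245 240 175 116 110 134 208 229 233 232 228] [149 150 150 151 147 113 102 107 111 132 139 140 139 137]
174 [231 237 240 241 239 199 144 125 165 224 227 225 224 224] [140 145 146 148 147 123 105 103 114 137 135 134 133 133]
175 [230 232 237 238 237 228 208 192 217 224 223 222 221 221] [137 138 143 145 144 139 129 123 133 134 130 130 130 130]
176 [228 230 232 237 239 237 234 229 223 218 217 216 215 215] [135 136 140 144 145 143 142 140 133 128 126 126 124 125]
177 [222 222 221 223 230 233 234 233 222 218 217 215 215 215] [130 131 130 132 138 140 140 138 130 128 128 125 125 125]
```

To row units: 0.03 m / 0.4 = 0.075, 0.028 m / 0.4 = 0.07.

```bash
echo '[{"trans": [0.0043,0,0.025],"finger_gap": 0},{"trans": [0.0043,0,0.05],"finger_gap": 0},{"trans": [0.0043,0,0.0625],"finger_gap": 0},{"trans": [0.0043,0,0.07],"finger_gap": 0},{"trans": [0.0043,0,0.075],"finger_gap": 0},{"trans": [0.0043,0,0.075],"finger_gap": 0}]' | python3 -m handwheel; python3 go.py .5086 .0074 .1075 19.6
echo '[{"trans": [0,0,0.0025],"finger_gap": 0},{"trans": [0,0,0.005],"finger_gap": 0},{"trans": [0,0,0.0075],"finger_gap": 0},{"trans": [0,0,0.01],"finger_gap": 0}]' | python3 -m handwheel; python3 go.py .5086 .0074 .1015 19.6
```

```text
time_s: 5.6
position: [0.5086, 0.0082, 0.1078]
tcp_rot: [[-0.335, 0.942, -0.0], [0.942, 0.335, 0.0], [0.0, -0.0, -1.0]]
force: [0.4, 0.4, -0.7]
opening: 0.294
grasp_force: 30.0
shift [-0.0008 -0.0003  0.0003] rot [-0.02 -0.01 -0.  ]
tool y deg 19.598992127431703 F [ 0.41  0.44 -0.73] t 5.6
time_s: 6.0
position: [0.5088, 0.0082, 0.1041]
tcp_rot: [[-0.335, 0.942, 0.0], [0.942, 0.335, -0.0], [-0.0, 0.0, -1.0]]
force: [0.1, 0.3, -1.5]
opening: 0.299
grasp_force: 30.0
shift [-0.0007 -0.0004  0.0026] rot [ 0.01  0.01 -0.  ]
tool y deg 19.599362604100875 F [ 0.12  0.31 -1.52] t 6.0
```

To row units: 0.006 m / 0.4 = 0.015, 0.0045 m / 0.4 = 0.0113.

```bash
echo '[{"trans": [-0.001,0,0.0038],"finger_gap": 0},{"trans": [-0.001,0,0.0075],"finger_gap": 0},{"trans": [-0.001,0,0.0113],"finger_gap": 0},{"trans": [-0.001,0,0.015],"finger_gap": 0},{"trans": [-0.001,0,0.015],"finger_gap": 0}]' | python3 -m handwheel; python3 go.py .5086 .0074 .092 19.6; python3 look.py inhole
```

```text
time_s: 6.5
position: [0.5087, 0.0079, 0.0978]
tcp_rot: [[-0.335, 0.942, -0.001], [0.942, 0.335, 0.0], [0.0, -0.0, -1.0]]
force: [0.2, -0.5, -1.2]
opening: 0.3
grasp_force: 30.0
shift [-0.0004 -0.0002  0.0058] rot [-0.03 -0.02 -0.  ]
tool y deg 19.59582620733547 F [ 0.2  -0.46 -1.18] t 6.5
scene crop origin 219 137
top crop origin 193 153
```

View pics/inhole.png

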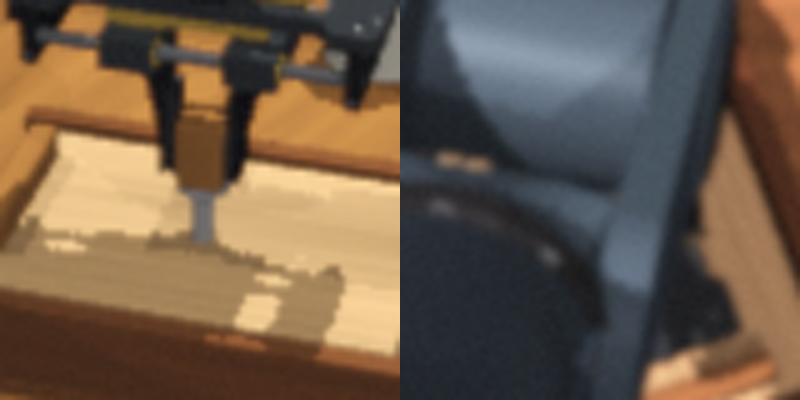

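The shaft enters the leaf at crop (203,240), on the hole, with no contact force. I'll go on down towards the strip.

To row units: 0.009 m / 0.4 = 0.0225, 0.006 m / 0.4 = 0.015.

```bash
echo '[{"trans": [-0.0008,0,0.0075],"finger_gap": 0},{"trans": [-0.0008,0,0.015],"finger_gap": 0},{"trans": [-0.0008,0,0.0225],"finger_gap": 0},{"trans": [-0.0008,0,0.0225],"finger_gap": 0}]' | python3 -m handwheel; echo '[{"trans": [0,0,0.0018],"finger_gap": 0},{"trans": [0,0,0.0035],"finger_gap": 0},{"trans": [0,0,0.0035],"finger_gap": 0}]' | python3 -m handwheel| egrep 'pos|force'; echo '[{"trans": [0,0,0.0013],"finger_gap": 0},{"trans": [0,0,0.0025],"finger_gap": 0},{"trans": [0,0,0.0025],"finger_gap": 0}]' | python3 -m handwheel| egrep 'pos|force'
```

```text
time_s: 7.0
position: [0.5085, 0.0076, 0.0885]
tcp_rot: [[-0.335, 0.942, -0.001], [0.942, 0.335, 0.0], [0.001, -0.001, -1.0]]
force: [-0.8, 0.0, -1.0]
opening: 0.293
grasp_force: 30.0
position: [0.5089, 0.0075, 0.0876]
force: [-0.6, -0.3, -1.3]
grasp_force: 30.0
position: [0.5089, 0.0075, 0.0867]
force: [0.6, -0.3, 0.5]
grasp_force: 30.0
```

To row units: 0.0008 m / 0.4 = 0.002, 0.0004 m / 0.4 = 0.001.

```bash
echo '[{"trans": [0,0,0.001],"finger_gap": 0},{"trans": [0,0,0.002],"finger_gap": 0},{"trans": [0,0,0.002],"finger_gap": 0}]' | python3 -m handwheel| egrep 'pos|force'; echo '[{"trans": [0,0,0.001],"finger_gap": 0},{"trans": [0,0,0.002],"finger_gap": 0},{"trans": [0,0,0.002],"finger_gap": 0}]' | python3 -m handwheel| egrep 'pos|force'
```

```text
position: [0.509, 0.0075, 0.0864]
force: [-1.3, -0.5, 4.6]
grasp_force: 30.0
position: [0.509, 0.0075, 0.0863]
force: [-2.3, -0.1, 11.6]
grasp_force: 30.0
```

Contact with the strip comes at TCP z 0.0865, as predicted. I'll ease off to about 4 N and slide along the runner.

To row units: 0.004 m / 0.4 = 0.01, 0.003 m / 0.4 = 0.0075.

```bash
echo '[{"trans": [0,0,-0.0023],"finger_gap": 0},{"trans": [0,0.0025,-0.0023],"finger_gap": 0},{"trans": [0,0.005,-0.0023],"finger_gap": 0},{"trans": [0,0.0075,-0.0023],"finger_gap": 0},{"trans": [0,0.01,-0.0023],"finger_gap": 0}]' | python3 -m handwheel| egrep 'pos|force'; echo '[{"trans": [0,0.0025,0],"finger_gap": 0},{"trans": [0,0.005,0],"finger_gap": 0},{"trans": [0,0.0075,0],"finger_gap": 0},{"trans": [0,0.01,0],"finger_gap": 0},{"trans": [0,0.01,0],"finger_gap": 0}]' | python3 -m handwheel| egrep 'pos|force'
```

```text
position: [0.5098, 0.0081, 0.0863]
force: [-6.4, -5.2, 10.8]
grasp_force: 30.0
position: [0.5132, 0.0093, 0.0863]
force: [-7.3, -5.2, 11.6]
grasp_force: 30.0
```

To row units: -0.0008 m / 0.4 = -0.002, -0.0004 m / 0.4 = -0.001.

```bash
echo '[{"trans": [0,0,-0.001],"finger_gap": 0},{"trans": [0,0,-0.002],"finger_gap": 0},{"trans": [0,0,-0.002],"finger_gap": 0}]' | python3 -m handwheel| egrep 'pos|force'; echo '[{"trans": [0,0.0025,0],"finger_gap": 0},{"trans": [0,0.005,0],"finger_gap": 0},{"trans": [0,0.0075,0],"finger_gap": 0},{"trans": [0,0.0075,0],"finger_gap": 0}]' | python3 -m handwheel| egrep 'pos|force'; python3 go.py .5086 .0074 .0865 19.6
```

```text
position: [0.5141, 0.0096, 0.0864]
force: [-4.4, -3.3, 3.9]
grasp_force: 30.0
position: [0.5172, 0.0107, 0.0864]
force: [-4.1, -3.0, 3.6]
grasp_force: 30.0
shift [-0.0002 -0.0093 -0.0001] rot [-0.28 -0.05  0.06]
tool y deg 19.66259018514708 F [-4.09 -3.    3.59] t 9.9
```

To row units: 0.004 m / 0.4 = 0.01, 0.003 m / 0.4 = 0.0075.

```bash
echo '[{"trans": [0,0.0025,0],"finger_gap": 0},{"trans": [0,0.005,0],"finger_gap": 0},{"trans": [0,0.0075,0],"finger_gap": 0},{"trans": [0,0.01,0],"finger_gap": 0},{"trans": [0,0.01,0],"finger_gap": 0}]' | python3 -m handwheel| egrep 'pos|force:'; echo '[{"trans": [0,0.0025,0],"finger_gap": 0},{"trans": [0,0.005,0],"finger_gap": 0},{"trans": [0,0.0075,0],"finger_gap": 0},{"trans": [0,0.01,0],"finger_gap": 0},{"trans": [0,0.01,0],"finger_gap": 0}]' | python3 -m handwheel| egrep 'pos|force:';python3 go.py .5086 .0074 .0865 19.6
```

```text
position: [0.521, 0.0121, 0.0864]
force: [-3.6, -3.4, 4.4]
grasp_force: 30.0
position: [0.5248, 0.0134, 0.0864]
force: [-3.4, -2.5, 3.7]
grasp_force: 30.0
shift [-0.0002 -0.0172  0.    ] rot [-0.28 -0.05  0.07]
tool y deg 19.66684413501348 F [-3.42 -2.53  3.68] t 10.9
```

Now finer steps, checking vertical force and height.

To row units: 0.0015 m / 0.4 = 0.0038, 0.0008 m / 0.4 = 0.002.

```bash
echo '[{"trans": [0,0.002,0],"finger_gap": 0},{"trans": [0,0.0038,0],"finger_gap": 0},{"trans": [0,0.0038,0],"finger_gap": 0}]' | python3 -m handwheel| egrep 'pos|^force:'; echo '[{"trans": [0,0.002,0],"finger_gap": 0},{"trans": [0,0.0038,0],"finger_gap": 0},{"trans": [0,0.0038,0],"finger_gap": 0}]' | python3 -m handwheel| egrep 'pos|^force:';echo '[{"trans": [0,0.002,0],"finger_gap": 0},{"trans": [0,0.0038,0],"finger_gap": 0},{"trans": [0,0.0038,0],"finger_gap": 0}]' | python3 -m handwheel| egrep 'pos|^force:'; echo '[{"trans": [0,0.002,0],"finger_gap": 0},{"trans": [0,0.0038,0],"finger_gap": 0},{"trans": [0,0.0038,0],"finger_gap": 0}]' | python3 -m handwheel| egrep 'pos|^force:'
```

```text
position: [0.5261, 0.0139, 0.0864]
force: [-3.3, -3.7, 4.7]
position: [0.5275, 0.0144, 0.0864]
force: [-4.1, -3.4, 4.6]
position: [0.5289, 0.0149, 0.0864]
force: [-3.5, -3.9, 3.6]
position: [0.5303, 0.0154, 0.0864]
force: [-4.3, -3.5, 5.1]
```

```bash
python3 go.py .5086 .0074 .0865 19.6
```

```text
shift [-0.0002 -0.0231  0.    ] rot [-0.3  -0.05  0.07]
tool y deg 19.667569882581468 F [-4.32 -3.52  5.12] t 12.1
```

To row units: 0.0015 m / 0.4 = 0.0038, -0.0002 m / 0.4 = -0.0005.

```bash
echo '[{"trans": [-0.0005,0.002,0],"finger_gap": 0},{"trans": [-0.0005,0.0038,0],"finger_gap": 0},{"trans": [-0.0005,0.0038,0],"finger_gap": 0}]' | python3 -m handwheel| egrep 'pos|^force:'; echo '[{"trans": [0,0.002,0],"finger_gap": 0},{"trans": [0,0.0038,0],"finger_gap": 0},{"trans": [0,0.0038,0],"finger_gap": 0}]' | python3 -m handwheel| egrep 'pos|^force:';echo '[{"trans": [0,0.002,0],"finger_gap": 0},{"trans": [0,0.0038,0],"finger_gap": 0},{"trans": [0,0.0038,0],"finger_gap": 0}]' | python3 -m handwheel| egrep 'pos|^force:'; echo '[{"trans": [0,0.002,0],"finger_gap": 0},{"trans": [0,0.0038,0],"finger_gap": 0},{"trans": [0,0.0038,0],"finger_gap": 0}]' | python3 -m handwheel| egrep 'pos|^force:'
```

```text
position: [0.5316, 0.0158, 0.0864]
force: [-4.0, -3.2, 5.5]
position: [0.533, 0.0163, 0.0864]
force: [-4.0, -3.3, 4.6]
position: [0.5344, 0.0168, 0.0864]
force: [-3.3, -3.1, 4.5]
position: [0.5358, 0.0173, 0.0864]
force: [-3.4, -2.6, 4.9]
```

To row units: 0.0015 m / 0.4 = 0.0038, 0.0008 m / 0.4 = 0.002.

```bash
echo '[{"trans": [0,0.002,0],"finger_gap": 0},{"trans": [0,0.0038,0],"finger_gap": 0},{"trans": [0,0.0038,0],"finger_gap": 0}]' | python3 -m handwheel| egrep 'pos|^force:'; echo '[{"trans": [0,0.002,0],"finger_gap": 0},{"trans": [0,0.0038,0],"finger_gap": 0},{"trans": [0,0.0038,0],"finger_gap": 0}]' | python3 -m handwheel| egrep 'pos|^force:';echo '[{"trans": [0,0.002,0],"finger_gap": 0},{"trans": [0,0.0038,0],"finger_gap": 0},{"trans": [0,0.0038,0],"finger_gap": 0}]' | python3 -m handwheel| egrep 'pos|^force:'; echo '[{"trans": [0,0.002,0],"finger_gap": 0},{"trans": [0,0.0038,0],"finger_gap": 0},{"trans": [0,0.0038,0],"finger_gap": 0}]' | python3 -m handwheel| egrep 'pos|^force:'
```

```text
position: [0.5372, 0.0178, 0.0864]
force: [-4.5, -3.6, 4.2]
position: [0.5386, 0.0183, 0.0864]
force: [-3.6, -3.4, 4.9]
position: [0.54, 0.0188, 0.0864]
force: [-4.7, -2.3, 4.5]
position: [0.5414, 0.0193, 0.0864]
force: [-4.7, -2.5, 6.2]
```

To row units: 0.0015 m / 0.4 = 0.0038, 0.0008 m / 0.4 = 0.002.

```bash
echo '[{"trans": [0,0.002,0],"finger_gap": 0},{"trans": [0,0.0038,0],"finger_gap": 0},{"trans": [0,0.0038,0],"finger_gap": 0}]' | python3 -m handwheel| egrep 'pos|^force:'; echo '[{"trans": [0,0.002,0],"finger_gap": 0},{"trans": [0,0.0038,0],"finger_gap": 0},{"trans": [0,0.0038,0],"finger_gap": 0}]' | python3 -m handwheel| egrep 'pos|^force:';echo '[{"trans": [0,0.002,0],"finger_gap": 0},{"trans": [0,0.0038,0],"finger_gap": 0},{"trans": [0,0.0038,0],"finger_gap": 0}]' | python3 -m handwheel| egrep 'pos|^force:'; echo '[{"trans": [0,0.002,0],"finger_gap": 0},{"trans": [0,0.0038,0],"finger_gap": 0},{"trans": [0,0.0038,0],"finger_gap": 0}]' | python3 -m handwheel| egrep 'pos|^force:'
```

```text
position: [0.5428, 0.0198, 0.0864]
force: [-4.7, -3.1, 4.9]
position: [0.5443, 0.0203, 0.0864]
force: [-4.0, -2.1, 5.3]
position: [0.546, 0.0209, 0.0864]
force: [-4.2, -2.0, 3.8]
position: [0.549, 0.0219, 0.0864]
force: [-2.2, -0.4, 0.6]
```

The vertical force fell to 0.6 N and the drag vanished, so the nose is at the hidden hole. I'll probe gently downwards.

To row units: 0.001 m / 0.4 = 0.0025, 0.0005 m / 0.4 = 0.0013.

```bash
echo '[{"trans": [0,0,0.0013],"finger_gap": 0},{"trans": [0,0,0.0025],"finger_gap": 0},{"trans": [0,0,0.0025],"finger_gap": 0}]' | python3 -m handwheel| egrep 'pos|^force:'; python3 go.py .5086 .0074 .0865 19.6
```

```text
position: [0.5493, 0.0219, 0.0861]
force: [-4.5, -1.9, 5.6]
shift [ 0.     -0.0432 -0.0004] rot [-0.03 -0.02  0.  ]
tool y deg 19.602194213509815 F [-4.52 -1.94  5.62] t 16.0
```

To row units: 0.001 m / 0.4 = 0.0025, 0.0005 m / 0.4 = 0.0013.

```bash
echo '[{"trans": [0,0.0013,-0.0008],"finger_gap": 0},{"trans": [0,0.0025,-0.0008],"finger_gap": 0},{"trans": [0,0.0025,-0.0008],"finger_gap": 0}]' | python3 -m handwheel| egrep 'pos|^force:'; echo '[{"trans": [0,0.0013,0],"finger_gap": 0},{"trans": [0,0.0025,0],"finger_gap": 0},{"trans": [0,0.0025,0],"finger_gap": 0}]' | python3 -m handwheel| egrep 'pos|^force:'; echo '[{"trans": [0,0.0013,0],"finger_gap": 0},{"trans": [0,0.0025,0],"finger_gap": 0},{"trans": [0,0.0025,0],"finger_gap": 0}]' | python3 -m handwheel| egrep 'pos|^force:'
```

```text
position: [0.5502, 0.0222, 0.086]
force: [-3.2, -1.2, 1.9]
position: [0.5521, 0.0226, 0.0859]
force: [-1.3, -1.2, 0.5]
position: [0.5525, 0.0228, 0.0859]
force: [-1.7, -2.4, -1.5]
```

To row units: 0.0014 m / 0.4 = 0.0035, 0.0007 m / 0.4 = 0.0018.

```bash
echo '[{"trans": [0,0,0.0018],"finger_gap": 0},{"trans": [0,0,0.0035],"finger_gap": 0},{"trans": [0,0,0.0035],"finger_gap": 0}]' | python3 -m handwheel| egrep 'pos|^force:'; echo '[{"trans": [0,0,0.0013],"finger_gap": 0},{"trans": [0,0,0.0025],"finger_gap": 0},{"trans": [0,0,0.0025],"finger_gap": 0}]' | python3 -m handwheel| egrep 'pos|^force:'; python3 go.py .5086 .0074 .0865 19.6
```

```text
position: [0.5525, 0.0228, 0.0846]
force: [-0.9, -1.7, -0.9]
position: [0.5525, 0.0227, 0.0836]
force: [-1.3, -1.2, -0.2]
shift [ 0.0003 -0.0465 -0.0029] rot [ 0.02  0.01 -0.  ]
tool y deg 19.59613912773897 F [-1.31 -1.17 -0.24] t 17.5
```

To row units: 0.002 m / 0.4 = 0.005, 0.0014 m / 0.4 = 0.0035.

```bash
echo '[{"trans": [0,0,0.0018],"finger_gap": 0},{"trans": [0,0,0.0035],"finger_gap": 0},{"trans": [0,0,0.005],"finger_gap": 0},{"trans": [0,0,0.005],"finger_gap": 0}]' | python3 -m handwheel| egrep 'pos|^force:'; echo '[{"trans": [0,0,0.0018],"finger_gap": 0},{"trans": [0,0,0.0035],"finger_gap": 0},{"trans": [0,0,0.005],"finger_gap": 0},{"trans": [0,0,0.005],"finger_gap": 0}]' | python3 -m handwheel| egrep 'pos|^force:'; python3 go.py .5086 .0074 .0865 19.6
```

```text
position: [0.5525, 0.0228, 0.0816]
force: [-0.6, -1.6, -0.7]
position: [0.5525, 0.0227, 0.0796]
force: [-1.3, -1.5, -1.1]
shift [ 0.0003 -0.0465 -0.0069] rot [ 0.02  0.01 -0.01]
tool y deg 19.59123571343192 F [-1.34 -1.48 -1.11] t 18.3
```

To row units: 0.002 m / 0.4 = 0.005, 0.001 m / 0.4 = 0.0025.

```bash
echo '[{"trans": [0,0,0.0025],"finger_gap": 0},{"trans": [0,0,0.005],"finger_gap": 0},{"trans": [0,0,0.005],"finger_gap": 0}]' | python3 -m handwheel| egrep 'pos|^force:';  echo '[{"trans": [0,0,0.0018],"finger_gap": 0},{"trans": [0,0,0.0035],"finger_gap": 0},{"trans": [0,0,0.005],"finger_gap": 0},{"trans": [0,0,0.005],"finger_gap": 0}]' | python3 -m handwheel| egrep 'pos|^force:'; python3 go.py .5086 .0074 .0865 19.6
```

```text
position: [0.5525, 0.0228, 0.0775]
force: [-1.3, -1.3, -0.3]
position: [0.5525, 0.0227, 0.0756]
force: [-0.7, -1.2, 0.2]
shift [ 0.0003 -0.0465 -0.0109] rot [ 0.02  0.01 -0.01]
tool y deg 19.594770028765748 F [-0.73 -1.22  0.19] t 19.0
```

To row units: 0.002 m / 0.4 = 0.005, 0.001 m / 0.4 = 0.0025.

```bash
echo '[{"trans": [0,0,0.0025],"finger_gap": 0},{"trans": [0,0,0.005],"finger_gap": 0},{"trans": [0,0,0.005],"finger_gap": 0}]' | python3 -m handwheel| egrep 'pos|^force:';  echo '[{"trans": [0,0,0.0018],"finger_gap": 0},{"trans": [0,0,0.0035],"finger_gap": 0},{"trans": [0,0,0.005],"finger_gap": 0},{"trans": [0,0,0.005],"finger_gap": 0}]' | python3 -m handwheel| egrep 'pos|^force:'; python3 go.py .5086 .0074 .0865 19.6
```

```text
position: [0.5527, 0.0225, 0.0737]
force: [-0.3, -3.2, 0.4]
position: [0.5527, 0.0223, 0.0719]
force: [-0.2, -5.1, 2.3]
shift [ 0.0008 -0.0466 -0.0147] rot [0.04 0.06 0.01]
tool y deg 19.612001307017003 F [-0.24 -5.09  2.29] t 19.7
```

The ball is now pressing sideways, as the task describes. I'll continue home gently.

To row units: 0.002 m / 0.4 = 0.005, 0.001 m / 0.4 = 0.0025.

```bash
echo '[{"trans": [-0.001,0,0.0025],"finger_gap": 0},{"trans": [-0.001,0,0.005],"finger_gap": 0},{"trans": [-0.001,0,0.005],"finger_gap": 0}]' | python3 -m handwheel| egrep 'pos|^force:';  echo '[{"trans": [0,0,0.0013],"finger_gap": 0},{"trans": [0,0,0.0025],"finger_gap": 0},{"trans": [0,0,0.0025],"finger_gap": 0}]' | python3 -m handwheel| egrep 'pos|^force:'; echo '[{"trans": [0,0,0.0013],"finger_gap": 0},{"trans": [0,0,0.0025],"finger_gap": 0},{"trans": [0,0,0.0025],"finger_gap": 0}]' | python3 -m handwheel| egrep 'pos|^force:'; python3 go.py .5086 .0074 .0865 19.6
```

```text
position: [0.5528, 0.0222, 0.0694]
force: [0.3, -4.3, 1.3]
position: [0.5528, 0.0223, 0.0686]
force: [-0.4, -5.1, 1.2]
position: [0.5528, 0.0223, 0.0675]
force: [0.7, -5.5, 1.9]
shift [ 0.0008 -0.0466 -0.019 ] rot [0.03 0.02 0.  ]
tool y deg 19.60050631285847 F [ 0.72 -5.49  1.86] t 20.6
```

To row units: 0.0008 m / 0.4 = 0.002, 0.0004 m / 0.4 = 0.001.

```bash
echo '[{"trans": [0,0,0.001],"finger_gap": 0},{"trans": [0,0,0.002],"finger_gap": 0},{"trans": [0,0,0.002],"finger_gap": 0}]' | python3 -m handwheel| egrep 'pos|^force:';  echo '[{"trans": [0,0,0.001],"finger_gap": 0},{"trans": [0,0,0.002],"finger_gap": 0},{"trans": [0,0,0.002],"finger_gap": 0}]' | python3 -m handwheel| egrep 'pos|^force:'
```

```text
position: [0.5528, 0.0223, 0.0675]
force: [0.1, -4.6, 5.0]
position: [0.5528, 0.0223, 0.0675]
force: [-1.4, -5.4, 11.5]
```

It stops hard at 0.0675, exactly 19 mm below the strip contact, so the collar is seated. I'll release and retreat.

Units first: shifts go in shares of 0.4 m and turns go in shares of 180 degrees. So -0.15 m / 0.4 = -0.375, -0.11 m / 0.4 = -0.275.

```bash
echo '[{"trans": [0,0,-0.0025],"finger_gap": 0.6},{"trans": [0,0,-0.0025],"finger_gap": 0.6},{"trans": [0,0,-0.0025],"finger_gap": 0.6},{"trans": [0,0,-0.0025],"finger_gap": 0.6},{"trans": [0,0,-0.0025],"finger_gap": 0.6},{"trans": [0,0,-0.075],"finger_gap": 0.6},{"trans": [0,0,-0.175],"finger_gap": 0.6},{"trans": [0,0,-0.275],"finger_gap": 0.6},{"trans": [0,0,-0.375],"finger_gap": 0.6},{"trans": [0,0,-0.375],"finger_gap": 0.6},{"trans": [0,0,-0.375],"finger_gap": 0.6}]' | python3 -m handwheel; python3 look.py end
```

```text
time_s: 22.3
position: [0.5527, 0.0225, 0.2169]
tcp_rot: [[-0.335, 0.942, 0.002], [0.942, 0.335, -0.0], [-0.001, 0.002, -1.0]]
force: [0.5, -0.3, -0.9]
opening: 0.601
grasp_force: 0.0
scene crop origin 236 140
top crop origin 187 136
```

View pics/end.png

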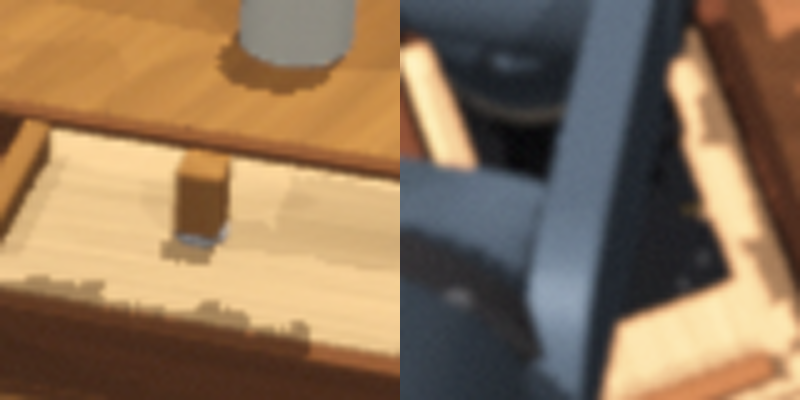

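The pin stands upright with its collar at crop (203,240), flush on the leaf and free of the gripper.

```bash
python3 -c "
from rig import bot; print(bot.hand_in())"
```

```text
the job is handed in; nothing more can be done
None
```

I put the pin through the leaf and the hidden hole, seated its collar on the leaf, let go, and handed the job in at about 22 s; the hand-in returned no verdict.

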